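# Nest the test unit and trim its sunken knob

### The job

Lift the grey test unit by its bar handle and set it down gently, fully home and flat, in the blue test nest; either way round will do. Only then turn the small black trim knob, sunk in the unit's round well, clockwise (letting go and taking it again as needed) until its white line points at the orange mark on the rim. Leave the unit in the nest and do not disturb the coils, the screwdriver or the bin.

Things in the scene. Friction and masses are not known exactly. Their poses are not given: they have to be found in the camera images.
- unit: Loose grey box, the test unit, about 0.5 to 0.8 kg: 176 mm long (its x), 94 wide (y), 60 high, top face level. Origin: centre of the underside, z up. It carries a bar handle and a round well with a knob in it (below); two flat sockets lie near its +x end.
- handle (a point): Centre of the unit's black bar handle, 24 mm from the unit's origin along its +x, 88 mm above the underside, axes as the unit's. The bar is 14 mm thick in x, 74 long in y, 12 high (82 to 94 mm above the underside), open beneath between two end posts. The unit's centre of mass lies close below it.
- well (a point): Centre of the mouth of the unit's round well, at the height of the top face (60 mm above the underside), at x = -42 mm, y = 0 of the unit. The well is 78 mm across and 36 deep, its axis upright.
- nest: Fixed test nest: an aluminium plate 244 x 152 mm, 8 thick, with a blue wall frame. The pocket inside is 184 (x) by 102 (y) mm, 4 mm of play per side for the unit; upright walls rise 16 mm over its floor and sloping lead-in lips to about 26 mm. Origin: centre of the plate's underside, on the table; z up.
- seat (a point): Centre of the nest's pocket floor (8 mm above the nest's origin), axes as the nest's. The unit's origin comes here when it is home, its x axis along the nest's x either way round.
- trim (a joint): Angle of the trim knob (rad), grows clockwise seen from above; stops at 0 and 4.2. At 0 its white line points along the unit's +x. Starts between 0.1 and 0.6. It stays where it is left; turning takes about 0.25 N m, so it slips in a weak grip (30 N holds it).
- trim_top (a point): Centre of the knob's top, on the well's axis; the point's x axis lies along the white line, which runs from here to the edge. The knob is a plain black cylinder, 24 mm across, 24 high, 25 to 49 mm above the unit's underside, so its top is 11 mm below the face. The gap to the well's wall is 27 mm all round: fingers go in only when partly closed.
- trim_aim (a point): Where the knob's white line, prolonged, meets the well's rim: 39 mm from the axis at the height of the face. Moves with the knob.
- setmark (a joint): Angle of the orange mark round the well (rad), same zero and direction as trim: the line points at the mark when trim equals setmark. Lies between 2.6 and 3.2; it cannot be moved by hand.
- mark_tip (a point): Inner end of the orange mark, on the well's rim at 39 mm from the axis. The mark is an orange tab 6 x 8 mm standing 2.5 mm over the face.
- coil_a: Loose transformer coil, black foot, yellow winding, 62 x 50 mm, 44 high; origin centre of underside. Leave alone.
- coil_b: A second one, the same. Leave alone.
- driver: Screwdriver lying on the table, along its x. Leave alone.
- bin: Empty blue open bin, 140 x 100 mm, 45 high; origin centre of underside. Leave alone.
Not all that is in view belongs to the job. There is more than one size of the unit; the job needs the middle-sized.

How it is judged:
On the way, in this order (a step that is already met when the one before it is completed fails the run):
1. the unit is home in the nest and let go (horizontal distance between unit and seat below 0.009 m and z of unit in the frame of seat below 0.004 m and angle between the x axis of unit and the x axis of nest, either way round below 0.1 rad and angle between unit's own z axis and vertical below 0.06 rad and contact force between the fingers and unit below 0.1 N), for 0.2 s.
2. the knob's white line points at the orange mark, the unit still in the nest (horizontal distance between unit and seat below 0.009 m and z of unit in the frame of seat below 0.006 m and horizontal distance between trim_aim and mark_tip below 0.008 m), for 0.2 s.
At the end, for the whole second after the job is handed in: The unit rests flat on the nest's pocket floor (origin within 9 mm of the seat, raised less than 4 mm, long sides within 0.1 rad, tilt under 0.06 rad), at rest, and the knob's white line points at the orange mark (the two points on the rim within 8 mm, about 0.2 rad) (horizontal distance between unit and seat below 0.009 m and z of unit in the frame of seat below 0.004 m and angle between the x axis of unit and the x axis of nest, either way round below 0.1 rad and angle between unit's own z axis and vertical below 0.06 rad and horizontal distance between trim_aim and mark_tip below 0.008 m and linear speed of unit below 0.02 m/s); the robot touches nothing.
It fails at once if a bystander is moved by more than 20 mm (distance of any of coil_a, coil_b, driver, bin from where it was at the start of the episode above 0.02 m).
It fails at once if the knob is turned (beyond 1.0 rad) while the unit is not in the nest (value of joint trim above 1 rad and horizontal distance between unit and seat above 0.02 m).
It fails at once if the unit is dropped: let go and falling faster than 0.5 m/s (linear speed of unit above 0.5 m/s and contact force between the fingers and unit below 0.1 N).
It fails at once if the unit is tipped by more than 0.7 rad (angle between unit's own z axis and vertical above 0.7 rad).
It also fails if it takes over 67 s, if anything falls off the work surface, if the arm or the gripper's body presses on something with over 40 N, if the wrist force passes 120 N, or if a joint passes its speed limit or range.

### The arm

A 6-joint arm with a two-finger parallel gripper is mounted at the origin on the work surface. World frame = base frame: x ahead of the robot, y to its left, z up, the work surface at z = 0. Lengths are in m, angles in rad, forces in N, time in s.
With the tool pointing down it reaches from about 0.325 to 0.9 m from the base axis. Payload 6.1 kg.
Tool frame: the origin (TCP) lies midway between the tips of the shut fingers; the grasp point (between the pads) lies 19 mm behind it (r.grasp_offset is the distance from the TCP to the grasp point, in m); z points along the fingers, y is the line along which they close (so a half turn about z gives the same grasp; the last joint's range is limited). The gripper opens to 85 mm and grips with 20 to 120 N. Pads are 22 mm wide; open, the fingers measure 114 mm over their backs; the gripper's body (76 mm by 85 mm) begins 54 mm behind the grasp point. The pads swing forward as they close: fully open they stand 13 mm farther back than shut.
Start: joints at [1.063, 0.22, 1.526, -0, 1.395, -0.126], TCP at [0.233, 0.58, 0.231] pointing down, gripper open.
Joint ranges: [-2.98, 2.98], [-0.91, 2.08], [0.09, 2.57], [-1.24, 4.39], [0.2, 2.65], [-2.68, 2.68]. Speed limits (rad/s): [2.57, 2.57, 3.01, 3.14, 3.14, 3.14].

### API

Orientations are given as a unit quaternion [x, y, z, w].
In Python, from cell import r gives the robot as it stands. The module is installed in compiled form; this text tells all that it offers.
- The arm moves only by the tool apply_moves, never from a script. Its argument "series" is a list of rows, each a list of 5 numbers: the shift along the tool's x, y, z in mm, then the turn about the tool's z in degrees, then the opening, from 0 (shut) to 1 (fully open). In form: [[tx, ty, tz, turn, hand], ...]. A call has 1 to 5 rows; each row is the pose to reach, as a shift and turn from the pose commanded when the call began, along the tool's axes at that moment; what a row does not reach only later rows make up. A row lasts 1/12 s, in which the tool goes at most 41.7 mm and 7.16 degrees, less where a joint would pass 70% of its speed; a pose out of reach is approached as far as the arm can. A call with a gripper value outside its range is refused whole. The fingers move at their own pace and stop on an object; "force" is the grip in N (left out, the last holds). Time passes only in rows, so rows that repeat a pose let the fingers close. It gives the time, the measured TCP pose, the force, the opening and the grip force at its end, in the units of the state.
- r.get_state(): the state, without advancing time (a new reading comes with each control period).
- r.grab_frame(name): name is "scene" or "top"; returns the picture (420x560x3 uint8, red, green, blue); there is no depth.
- r.camera_info(name): a dict with "vfov" (degrees; the focal length in pixels is half the picture's height over the tangent of half this angle, whatever the lens; pixels are square), "cx", "cy" (the principal point, pixels), "world_from_camera" (4x4, takes a point from camera to world coordinates). Camera axes: x right, y down, z forward; pixel columns grow to the right and rows downward; lengths in m; the calibration is good to about 2 mm. A picture is of the moment at which its call begins. camera_info takes no time and is no camera call.
- r.close_job(): hands the job in; it is judged then, once.
Trained networks look in the newest picture that a camera, given by its name, has taken for a name from the list of things; names that differ only in an ending like _2 or _b are one class to them, and where a whole thing is asked for, a point or a joint stands for the part that bears it (a point fixed in the world has none). Each returns a list of dicts, best first, with "score" (0 to 1); they miss things now and then, are a little off and sometimes report something else, mostly with a low value. They report only what shows in the picture. A call takes as long as a camera call. They do not tell look-alikes from the thing itself.
- r.recognise(camera, query): "position" ([x, y, z] in m, in the coordinates of the camera as it stood for that picture, good to about 4 mm: the middle of the surface that is visible of it).
- r.masks_of(camera, query): "region" (420x560 bool, what is visible of it).
The state is a dict: "clock": time; "joint_pos": joint angles; "dq": joint speeds; "joint_torque": joint torques, N m; "tcp_pos": TCP position; "eef_rot": TCP orientation; "contact_force": force on the tool from outside, world axes, zero at the start; "ft_torque": the same for the moment, N m; "width": finger opening in m; "grasp_force": force on a finger pad.
Only numpy, scipy, OpenCV 4.12 (cv2) and the standard library are available. Lean on these libraries where they do the work, as an engineer would, in place of code of your own. Each camera call takes 0.05 s, during which the arm holds its last target. There are 200 camera calls.

## Working session

There is one attempt and no reset: what is moved stays moved. The work goes in short steps, Python scripts to look and compute and a tool call to move; the robot and the scene stay as the last step left them, time stands still between calls to the robot, and variables do not carry over. Pictures are saved under pics/ and viewed, at most 10 in all, crops included, and the job is handed in when it is done.

Besides the shell and the picture viewer there is one more tool, called after "Emit:" as name([rows], argument=value, ...), one row to a line, values as JSON. apply_moves: Moves the arm, as the interface text tells. Its arguments: {"type":"object","properties":{"series":{"type":"array","items":{"type":"array","items":{"type":"number"}}},"force":{"type":"number"}},"required":["series"]}

```bash
mkdir -p pics; python3 - <<'E'
from cell import r
import cv2,numpy as np
for n in("scene","top"):
    im=r.grab_frame(n); cv2.imwrite(f"pics/{n}0.png",cv2.cvtColor(im,cv2.COLOR_RGB2BGR))
    c=r.camera_info(n); print(n,c["vfov"],c["cx"],c["cy"],np.round(c["world_from_camera"],4).tolist())
    T=np.array(c["world_from_camera"])
    for q in("unit","nest","handle","trim_top","mark_tip","coil_a","driver","bin"):
        print(q,[(round(d["score"],2),np.round(T[:3,:3]@d["position"]+T[:3,3],3).tolist()) for d in r.recognise(n,q)])
s=r.get_state();print({k:np.round(v,3).tolist() for k,v in s.items()})
E
```

```text
scene 52.826979895173 276.18568767788923 222.29911550106337 [[0.58, 0.6741, -0.4574, 0.96], [0.8146, -0.4773, 0.3297, -0.3722], [0.0039, -0.5638, -0.8259, 0.9876], [0.0, 0.0, 0.0, 1.0]]
unit [(0.92, [0.506, -0.215, 0.061]), (0.64, [0.203, -0.329, 0.085]), (0.56, [0.726, -0.335, 0.043])]
nest [(0.7, [0.574, 0.182, 0.012])]
handle [(0.97, [0.507, -0.22, 0.063]), (0.72, [0.723, -0.335, 0.047]), (0.63, [0.209, -0.32, 0.083])]
trim_top [(0.62, [0.447, -0.222, 0.052]), (0.47, [0.204, -0.375, 0.069]), (0.39, [0.716, -0.311, 0.037]), (0.16, [0.506, -0.215, 0.059])]
mark_tip []
coil_a [(0.64, [0.773, -0.132, 0.045]), (0.62, [0.767, 0.117, 0.043])]
driver [(0.6, [0.576, -0.505, 0.018])]
bin [(0.92, [0.525, 0.49, 0.019])]
top 46.96957319374103 280.78923991704295 211.92827610278448 [[-0.0014, -0.9976, 0.0695, 0.3664], [-1.0, 0.0011, -0.0045, -0.0237], [0.0045, -0.0695, -0.9976, 1.6908], [0.0, 0.0, 0.0, 1.0]]
unit [(0.84, [0.728, -0.332, 0.041]), (0.74, [0.189, -0.316, 0.088]), (0.64, [0.485, -0.214, 0.058])]
nest [(0.74, [0.56, 0.185, 0.006])]
handle [(0.67, [0.481, -0.211, 0.061]), (0.67, [0.186, -0.318, 0.085]), (0.66, [0.727, -0.336, 0.047]), (0.33, [0.444, -0.219, 0.045])]
trim_top [(0.55, [0.442, -0.216, 0.05])]
mark_tip []
coil_a [(0.75, [0.767, -0.13, 0.044]), (0.53, [0.765, 0.128, 0.045])]
driver [(0.74, [0.576, -0.501, 0.025]), (0.6, [0.482, -0.211, 0.062])]
bin []
{'clock': 0.9, 'joint_pos': [1.063, 0.22, 1.527, 0.0, 1.395, -0.126], 'dq': [0.001, -0.001, -0.001, -0.001, -0.0, 0.0], 'joint_torque': [0.0, -49.682, -38.975, -0.0, 0.0, -0.0], 'tcp_pos': [0.233, 0.58, 0.231], 'eef_rot': [0.19, 0.982, 0.0, -0.0], 'contact_force': [-0.333, -0.952, 0.344], 'ft_torque': [-0.026, -0.043, 0.008], 'grasp_force': 0.0, 'width': 0.085}
```

View pics/scene0.png

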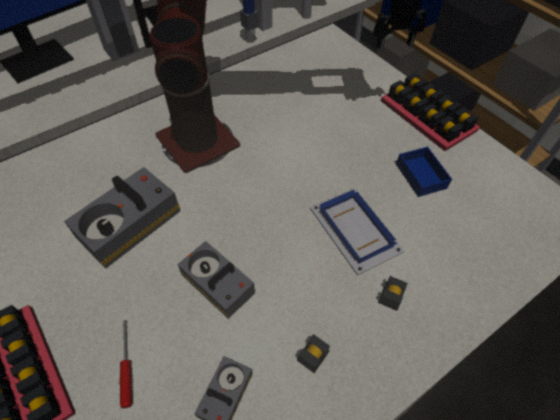

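View pics/top0.png

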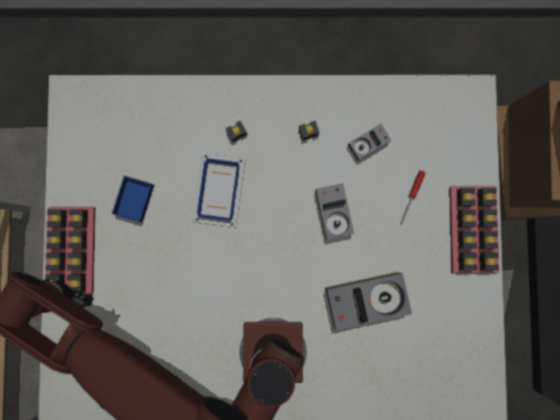

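The scene view shows three units. The middle-sized one is at about (216,278), and the nest is at about (357,230). In the top view the middle unit is at about (335,213), with its well towards the base, and the nest is at about (220,190). Next I'll fit poses to the masks.

```bash
cat > h.py <<'E'
from cell import r
import numpy as np, cv2
from scipy.optimize import minimize
from scipy.spatial.transform import Rotation as R
def cam(n):
    c=r.camera_info(n); T=np.array(c["world_from_camera"]); f=210/np.tan(np.radians(c["vfov"]/2))
    return T,f,c["cx"],c["cy"]
def proj(n,P):
    T,f,cx,cy=cam(n); p=(np.asarray(P)-T[:3,3])@T[:3,:3]
    return p[:,:2]/p[:,2:]*f+[cx,cy]
def ray(n,uv,z):
    T,f,cx,cy=cam(n); d=T[:3,:3]@[(uv[0]-cx)/f,(uv[1]-cy)/f,1]; return T[:3,3]+d*(z-T[2,3])/d[2]
def box(lx,ly,z0,z1,x0=0):
    return np.array([[x0+a*lx/2,b*ly/2,z] for a in(-1,1) for b in(-1,1) for z in(z0,z1)])
UNIT=np.vstack([box(.176,.094,0,.06),box(.014,.074,.08,.094,.024)])
NEST=box(.244,.152,0,.008)
def place(M,p,z=0):
    c,s=np.cos(p[2]),np.sin(p[2]); return M@np.array([[c,-s,0],[s,c,0],[0,0,1]]).T+[p[0],p[1],z]
def near(n,q,xy):
    m=r.masks_of(n,q); uv=proj(n,[[*xy,.03]])[0].astype(int)
    g=[d["region"] for d in m if d["region"][max(uv[1]-15,0):uv[1]+15,max(uv[0]-15,0):uv[0]+15].mean()>.4]
    return g[0] if g else None
def fit(M,p0,masks,z=0):
    S=4
    big={n:cv2.resize(m.astype(np.uint8),None,fx=S,fy=S,interpolation=cv2.INTER_NEAREST) for n,m in masks.items()}
    def ov(p,n):
        b=big[n]; h=cv2.convexHull(((proj(n,place(M,p,z))+.5)*S).astype(np.float32))
        a=np.zeros_like(b); cv2.fillPoly(a,[np.round(h*16).astype(np.int32)],1,shift=4)
        return (a&b).sum()/(a|b).sum()
    f=lambda p:-sum(ov(p,n) for n in big)
    best=None
    for dy in(0,.06,-.06):
        s=np.array(p0)+[0,0,dy]
        o=minimize(f,s,method="Nelder-Mead",options=dict(initial_simplex=[s,s+[.01,0,0],s+[0,.01,0],s+[0,0,.08]],xatol=1e-4,fatol=1e-4))
        if best is None or o.fun<best.fun: best=o
    return np.round(best.x,4),[round(ov(best.x,n),3) for n in big]
E
cat > a.py <<'E'
from h import *
import pickle
for n in("scene","top"): r.grab_frame(n)
D={}
for q,M,p0 in(("unit",UNIT,(.485,-.214,.15)),("nest",NEST,(.567,.184,.0))):
    ms={n:near(n,q,p0[:2]) for n in("scene","top")}; D[q]=ms
    print(q,{n:(None if m is None else int(m.sum())) for n,m in ms.items()})
    ms={n:m for n,m in ms.items() if m is not None}
    for k in ms: print(k,fit(M,p0,{k:ms[k]}))
    print("both",fit(M,p0,ms))
pickle.dump(D,open("m.pkl","wb"))
E
python3 a.py
```

```text
unit {'scene': 3145, 'top': 1552}
scene (array([ 0.4821, -0.2117,  0.2002]), [np.float64(0.979)])
top (array([ 0.486 , -0.2134,  0.2226]), [np.float64(0.959)])
both (array([ 0.484 , -0.2123,  0.2038]), [np.float64(0.968), np.float64(0.944)])
nest {'scene': 4164, 'top': 3031}
scene (array([ 0.5604,  0.1887, -0.1306]), [np.float64(0.982)])
top (array([ 0.5635,  0.1873, -0.1371]), [np.float64(0.979)])
both (array([ 0.562 ,  0.1881, -0.1298]), [np.float64(0.976), np.float64(0.972)])
```

Emit:
apply_moves([
  [-27, -31, 0, 0, 1],
  [-54, -62, 0, 0, 1],
  [-81, -93, 0, 0, 1],
  [-108, -124, 0, 0, 1],
  [-135, -155, 0, 0, 1],
], force=60)

```text
clock: 1.62
tcp_pos: [0.3005, 0.3842, 0.2312]
eef_rot: [0.189, 0.982, 0.0, 0.0]
contact_force: [0.4, -0.7, 1.0]
width: 0.0852
grasp_force: 0.0
```

Emit:
apply_moves([
  [-27, -31, 0, 0, 1],
  [-54, -62, 0, 0, 1],
  [-81, -93, 0, 0, 1],
  [-108, -124, 0, 0, 1],
  [-135, -155, 0, 0, 1],
])

```text
clock: 2.03
tcp_pos: [0.3681, 0.19, 0.2317]
eef_rot: [0.189, 0.982, 0.0, 0.001]
contact_force: [0.9, 1.5, 0.0]
width: 0.0857
grasp_force: 0.0
```

```bash
cat >> h.py <<'E'
def go(xyz,head=None):
    """shift (mm, tool axes) and turn (deg) to a TCP position and a heading of tool y (deg, world)"""
    s=r.get_state(); Q=R.from_quat(s["eef_rot"]).as_matrix()
    d=Q.T@(np.array(xyz)-s["tcp_pos"])*1000; h=np.degrees(np.arctan2(Q[1,1],Q[0,1]))
    t=None if head is None else round(-((head-h+180)%360-180),1)
    print("shift",np.round(d,1),"turn",t,"| tcp",np.round(s["tcp_pos"],4),"head",round(h,1),"tiltz",np.round(Q[:,2],3),
      "F",np.round(s["contact_force"],1),"w",round(s["width"],4),"g",round(s["grasp_force"],1),"j1,6",np.round(np.array(s["joint_pos"])[[0,5]],2),"t",round(s["clock"],2))
E
python3 -c "
from h import *
go((.5075,-.2075,.16),11.7)"
```

```text
shift [-277.2 -317.1   71.7] turn 56.5 | tcp [0.3681 0.19   0.2317] head 68.2 tiltz [ 0.001  0.    -1.   ] F [0.9 1.5 0. ] w 0.0857 g 0.0 j1,6 [ 0.29 -0.9 ] t 2.03
```

Emit:
apply_moves([
  [-27, -31, 0, 6, 1],
  [-54, -62, 0, 12, 1],
  [-81, -93, 0, 18, 1],
  [-108, -124, 0, 24, 1],
  [-135, -155, 0, 30, 1],
])

```text
clock: 2.45
tcp_pos: [0.4358, -0.0046, 0.2318]
eef_rot: [0.44, 0.898, 0.0, 0.001]
contact_force: [0.5, -0.3, -0.4]
width: 0.0856
grasp_force: 0.0
```

```bash
python3 -c "
from h import *
go((.5075,-.2075,.16),11.7)"
```

```text
shift [-204.2  -67.8   71.9] turn 26.1 | tcp [ 0.4358 -0.0046  0.2318] head 37.8 tiltz [ 0.001 -0.    -1.   ] F [ 0.5 -0.3 -0.4] w 0.0856 g 0.0 j1,6 [-0.19 -0.85] t 2.45
```

Emit:
apply_moves([
  [-40, -13, 0, 6, 1],
  [-80, -26, 0, 12, 1],
  [-120, -40, 0, 18, 1],
  [-160, -53, 8, 24, 1],
  [-198, -66, 20, 26, 1],
])

```text
clock: 2.87
tcp_pos: [0.5061, -0.1993, 0.2135]
eef_rot: [0.631, 0.776, 0.0, 0.002]
contact_force: [0.9, 0.8, 0.1]
width: 0.0854
grasp_force: 0.0
```

Emit:
apply_moves([
  [0, 0, 25, 0, 1],
  [0, 0, 50, 0, 1],
  [0, 0, 50, 0, 1],
])

```text
clock: 3.12
tcp_pos: [0.5016, -0.1955, 0.1565]
eef_rot: [0.629, 0.777, -0.001, -0.005]
contact_force: [-1.4, 0.9, -1.0]
width: 0.0854
grasp_force: 0.0
```

```bash
python3 -c "
from h import *
im=r.grab_frame('scene');cv2.imwrite('pics/s1.png',cv2.cvtColor(cv2.resize(im[150:360,90:370],None,fx=2.8,fy=2.8),4))
go((.5075,-.2075,.07),11.7)"
```

```text
shift [-13.1   2.6  89.1] turn 0.4 | tcp [ 0.5027 -0.1955  0.1591] head 12.1 tiltz [-0.006  0.003 -1.   ] F [-0.5 -0.2  0.9] w 0.0858 g 0.0 j1,6 [-0.52 -0.73] t 3.17
```

View pics/s1.png

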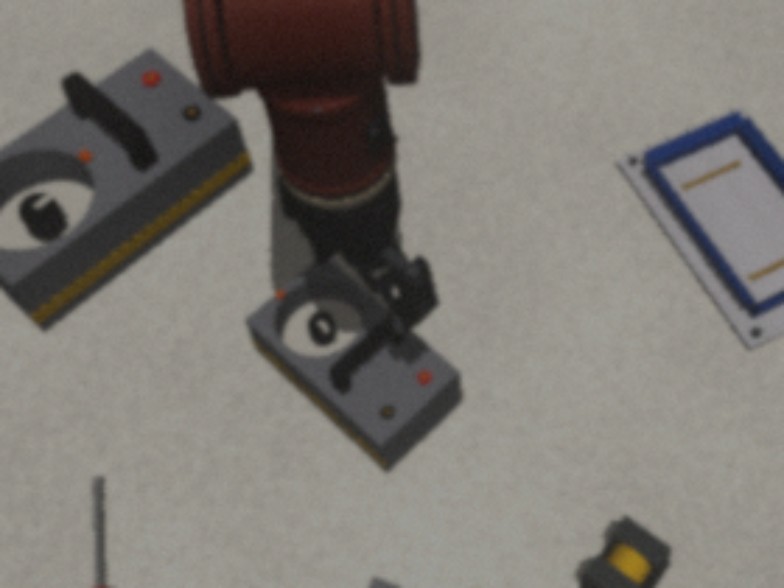

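The gripper is over the handle (crop about (375,350)) with the fingers either side of the bar. The orange mark shows at crop (280,295), beyond the well. I'll correct 13 mm and go down.

Emit:
apply_moves([
  [-13, 2, 20, 0, 1],
  [-13, 2, 45, 0, 1],
  [-13, 2, 65, 0, 1],
  [-13, 2, 80, 0, 1],
  [-13, 2, 80, 0, 1],
])

```text
clock: 3.58
tcp_pos: [0.5084, -0.2074, 0.0807]
eef_rot: [0.628, 0.778, -0.0, -0.002]
contact_force: [-0.5, 0.0, -0.2]
width: 0.0854
grasp_force: 0.0
```

```bash
python3 -c "
from h import *
go((.5075,-.2075,.07),11.7)"
```

```text
shift [ 0.1 -0.9 10.7] turn 0.5 | tcp [ 0.5084 -0.2074  0.0807] head 12.2 tiltz [-0.003  0.002 -1.   ] F [-0.5  0.  -0.2] w 0.0854 g 0.0 j1,6 [-0.53 -0.74] t 3.58
```

Emit:
apply_moves([
  [0, 0, 10, 0, 1],
  [0, 0, 10, 0, 0.5],
  [0, 0, 10, 0, 0],
  [0, 0, 10, 0, 0],
  [0, 0, 10, 0, 0],
], force=60)

```text
clock: 4.0
tcp_pos: [0.5103, -0.209, 0.0733]
eef_rot: [0.628, 0.778, 0.0, 0.001]
contact_force: [0.0, -0.6, 0.3]
width: 0.0385
grasp_force: 0.0
```

Emit:
apply_moves([
  [0, 0, 0, 0, 0],
  [0, 0, 0, 0, 0],
  [0, 0, 0, 0, 0],
])

```text
clock: 4.25
tcp_pos: [0.5097, -0.209, 0.0728]
eef_rot: [0.628, 0.778, -0.0, 0.0]
contact_force: [-2.1, -0.0, 4.7]
width: 0.0125
grasp_force: 59.8
```

Emit:
apply_moves([
  [0, 0, -5, 0, 0],
  [0, 0, -15, 0, 0],
  [0, 0, -30, 0, 0],
  [0, 0, -45, 0, 0],
  [0, 0, -60, 0, 0],
])

```text
clock: 4.67
tcp_pos: [0.509, -0.2081, 0.1324]
eef_rot: [0.628, 0.778, 0.0, -0.001]
contact_force: [-0.2, -0.1, -6.0]
width: 0.0125
grasp_force: 58.7
```

```bash
python3 -c "
from h import *
a=-.13;go((.562+.024*np.cos(a),.188+.024*np.sin(a),.14),np.degrees(a))
for n in('scene','top'):
  im=r.grab_frame(n)
  if n=='scene':cv2.imwrite('pics/s2.png',cv2.cvtColor(cv2.resize(im[150:360,90:370],None,fx=2.8,fy=2.8),4))
ms={n:near(n,'unit',(.485,-.212)) for n in('scene','top')}
print({n:None if m is None else m.sum() for n,m in ms.items()})"
```

```text
shift [368.1 157.6  -7.3] turn 19.6 | tcp [ 0.509  -0.2081  0.1324] head 12.1 tiltz [-0.001  0.001 -1.   ] F [-0.2 -0.1 -6. ] w 0.0125 g 58.7 j1,6 [-0.53 -0.74] t 4.67
{'scene': np.int64(2641), 'top': np.int64(693)}
```

View pics/s2.png

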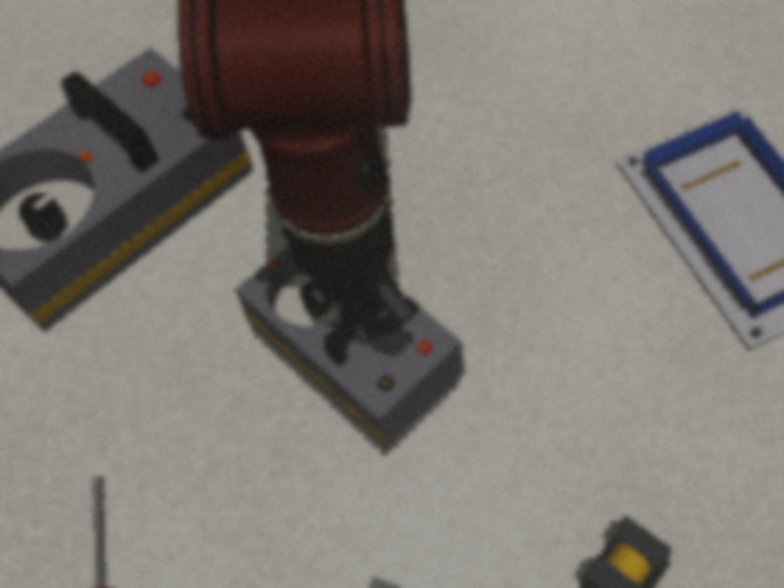

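The unit hangs level from the gripper, with its visible corner at crop (385,450), and it weighs about 6 N. I'll carry it to the nest.

Emit:
apply_moves([
  [15, 6, -5, 0, 0],
  [45, 19, -10, 0, 0],
  [80, 34, -12, 0, 0],
  [115, 49, -12, 0, 0],
  [150, 64, -12, 0, 0],
])

```text
clock: 5.28
tcp_pos: [0.5397, -0.0469, 0.1426]
eef_rot: [0.629, 0.777, -0.0, -0.001]
contact_force: [1.4, -0.1, -5.9]
width: 0.0124
grasp_force: 58.8
```

Emit:
apply_moves([
  [35, 15, 0, 4, 0],
  [70, 30, 0, 8, 0],
  [105, 45, 0, 12, 0],
  [140, 60, 0, 16, 0],
  [170, 73, 0, 19.5, 0],
])

```text
clock: 5.7
tcp_pos: [0.5751, 0.1355, 0.1421]
eef_rot: [0.752, 0.659, -0.001, -0.001]
contact_force: [1.1, 0.5, -4.9]
width: 0.0126
grasp_force: 58.8
```

```bash
python3 -c "
from h import *
a=-.13;go((.562+.024*np.cos(a),.188+.024*np.sin(a),.14),np.degrees(a))"
```

```text
shift [50.3  4.2  2.1] turn -0.1 | tcp [0.5751 0.1355 0.1421] head -7.5 tiltz [-0.003  0.    -1.   ] F [ 1.1  0.5 -4.9] w 0.0126 g 58.8 j1,6 [0.1  0.23] t 5.7
```

Emit:
apply_moves([
  [22, 2, 0, 0, 0],
  [36, 4, 0, 0, 0],
  [44, 4, 0, 0, 0],
  [44, 4, 0, 0, 0],
  [44, 4, 0, 0, 0],
])

```text
clock: 6.12
tcp_pos: [0.5854, 0.1752, 0.1432]
eef_rot: [0.751, 0.66, -0.001, -0.0]
contact_force: [0.4, 0.3, -4.9]
width: 0.0128
grasp_force: 58.8
```

```bash
cat > b.py <<'E'
from h import *
s=r.get_state();Z=s["tcp_pos"][2]-.0728
for n in("scene","top"): im=r.grab_frame(n); cv2.imwrite(f"pics/{n}3.png",cv2.cvtColor(im,4))
for n in("scene","top"):
  m=near(n,"unit",(.562,.188)); 
  if m is None: print(n,None); continue
  print(n,m.sum(),fit(UNIT,(.562,.188,-.13),{n:m},Z), proj(n,place(UNIT,(.562,.188,-.13),Z))[:8].round().tolist())
a=-.13;go((.562+.024*np.cos(a),.188+.024*np.sin(a),.14),np.degrees(a))
P=place(UNIT,(.562,.188,-.13),Z)
T=[]
for n in("scene",):
  im=cv2.imread(f"pics/{n}3.png")
  uv=proj(n,P[:8]).mean(0).astype(int); c=im[uv[1]-75:uv[1]+75,uv[0]-100:uv[0]+100]
  T.append(cv2.resize(c,None,fx=3.9,fy=3.9,interpolation=cv2.INTER_CUBIC)); print(uv)
cv2.imwrite("pics/c3.png",T[0])
E
python3 b.py
```

```text
scene 2672 (array([ 0.5634,  0.1798, -0.137 ]), [np.float64(0.819)]) [[327.0, 199.0], [329.0, 185.0], [356.0, 186.0], [359.0, 172.0], [364.0, 248.0], [368.0, 235.0], [394.0, 233.0], [400.0, 220.0]]
top None
shift [10.1 -1.4  4. ] turn -0.0 | tcp [0.5859 0.1747 0.144 ] head -7.5 tiltz [-0. -0. -1.] F [-0.2  0.2 -5.7] w 0.0127 g 58.8 j1,6 [0.16 0.29] t 6.32
[362 209]
```

View pics/c3.png

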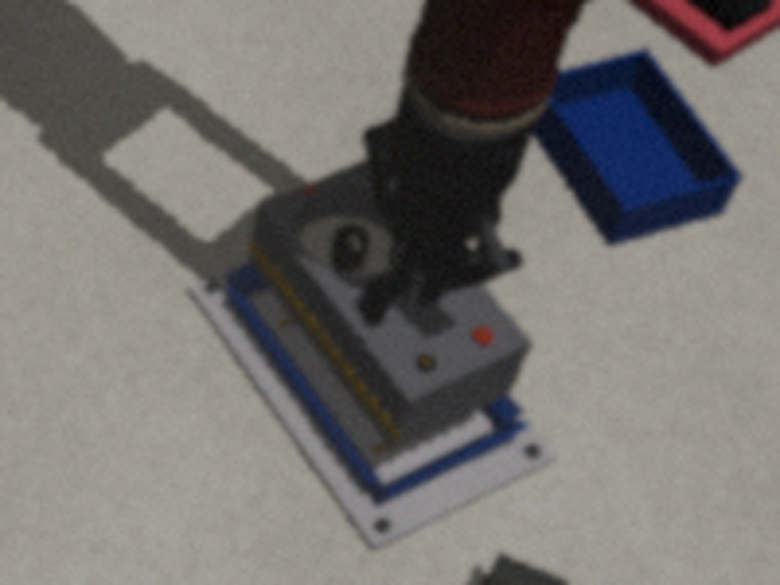

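The unit is over the nest, with its top front corner at crop (410,402). It sits about 8 mm short along nest +y, and the fit and the TCP reading agree on this. I'll correct it and lower.

Emit:
apply_moves([
  [4, -1, 0, 0, 0],
  [8, -1, 8, 0, 0],
  [8, -1, 20, 0, 0],
  [8, -1, 26, 0, 0],
  [8, -1, 26, 0, 0],
])

```text
clock: 6.73
tcp_pos: [0.5837, 0.1838, 0.1147]
eef_rot: [0.751, 0.66, -0.002, -0.001]
contact_force: [-0.2, -0.3, -5.5]
width: 0.0126
grasp_force: 58.8
```

```bash
sed -i 's/3\.png/4.png/g' b.py; python3 b.py
```

```text
scene 2467 (array([ 0.5633,  0.1881, -0.1469]), [np.float64(0.802)]) [[326.0, 205.0], [328.0, 191.0], [354.0, 193.0], [358.0, 179.0], [362.0, 253.0], [366.0, 241.0], [392.0, 239.0], [397.0, 226.0]]
top None
shift [  0.6  -0.4 -21.8] turn 0.1 | tcp [0.5861 0.1842 0.1182] head -7.4 tiltz [ 0. -0. -1.] F [ 0.7  0.3 -4.6] w 0.013 g 58.8 j1,6 [0.18 0.3 ] t 6.93
[360 215]
```

View pics/c4.png

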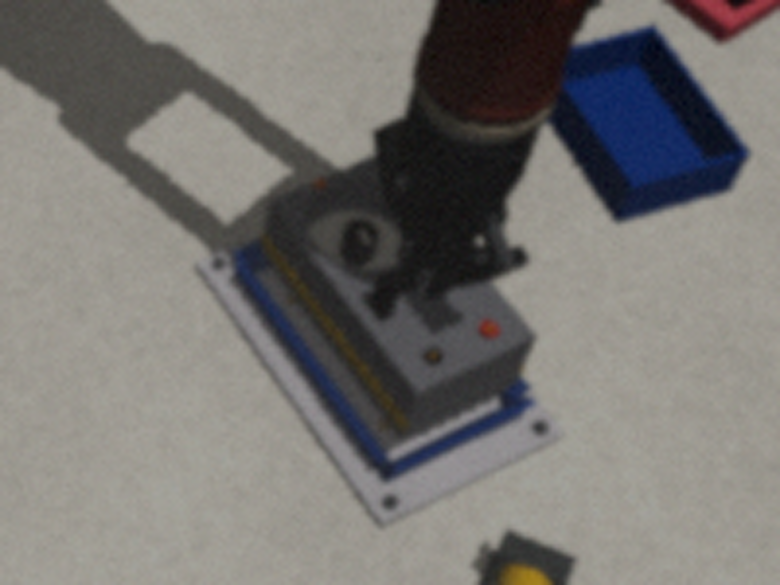

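The top corners at crop (415,390) and (535,338) match the prediction within a pixel, so the unit is aligned. I'll lower slowly.

Emit:
apply_moves([
  [0, 0, 7, 0, 0],
  [0, 0, 14, 0, 0],
  [0, 0, 20, 0, 0],
  [0, 0, 25, 0, 0],
  [0, 0, 28, 0, 0],
])

```text
clock: 7.35
tcp_pos: [0.5852, 0.184, 0.0887]
eef_rot: [0.751, 0.66, -0.001, -0.0]
contact_force: [0.2, 0.1, -5.9]
width: 0.0124
grasp_force: 58.8
```

Emit:
apply_moves([
  [0, 0, 2, 0, 0],
  [0, 0, 4, 0, 0],
  [0, 0, 4, 0, 0],
])

```text
clock: 7.6
tcp_pos: [0.5857, 0.1842, 0.0857]
eef_rot: [0.751, 0.66, -0.0, -0.0]
contact_force: [0.1, 0.1, -5.8]
width: 0.0129
grasp_force: 58.8
```

Inside the walls with no contact; about 5 mm to go.

Emit:
apply_moves([
  [0, 0, 1.5, 0, 0],
  [0, 0, 3, 0, 0],
  [0, 0, 4.5, 0, 0],
  [0, 0, 5, 0, 0],
  [0, 0, 5, 0, 0],
])

```text
clock: 8.02
tcp_pos: [0.586, 0.1842, 0.0811]
eef_rot: [0.751, 0.66, 0.0, 0.0]
contact_force: [-0.7, 0.7, -5.4]
width: 0.0127
grasp_force: 58.8
```

Emit:
apply_moves([
  [0, 0, 1, 0, 0],
  [0, 0, 2, 0, 0],
  [0, 0, 2, 0, 0],
])

```text
clock: 8.27
tcp_pos: [0.5861, 0.1842, 0.0808]
eef_rot: [0.751, 0.66, 0.0, 0.0]
contact_force: [-5.5, -1.8, 6.3]
width: 0.0123
grasp_force: 60.3
```

Emit:
apply_moves([
  [0, 0, -1, 0, 0.3],
  [0, 0, -1, 0, 1],
  [0, 0, -1, 0, 1],
  [0, 0, -1, 0, 1],
  [0, 0, -1, 0, 1],
])

```text
clock: 8.68
tcp_pos: [0.5863, 0.1842, 0.0803]
eef_rot: [0.751, 0.66, 0.0, 0.0]
contact_force: [-0.3, 0.0, -0.1]
width: 0.0725
grasp_force: 0.0
```

Emit:
apply_moves([
  [0, 0, -15, 0, 1],
  [0, 0, -40, 0, 1],
  [0, 0, -70, 0, 1],
  [0, 0, -100, 0, 1],
  [0, 0, -120, 0, 1],
])

```text
clock: 9.1
tcp_pos: [0.587, 0.1844, 0.2034]
eef_rot: [0.751, 0.66, 0.001, 0.001]
contact_force: [0.6, 0.8, 0.7]
width: 0.0854
grasp_force: 0.0
```

Emit:
apply_moves([
  [20, 35, 0, 0, 1],
  [20, 70, 0, 0, 1],
  [20, 105, 0, 0, 1],
  [20, 140, 0, 0, 1],
  [20, 140, 0, 0, 1],
])

```text
clock: 9.52
tcp_pos: [0.7314, 0.1839, 0.1963]
eef_rot: [0.752, 0.659, -0.001, 0.0]
contact_force: [-0.8, -0.5, -1.0]
width: 0.0854
grasp_force: 0.0
```

```bash
cat > c.py <<'E'
from h import *
for n in("scene","top"): im=r.grab_frame(n); cv2.imwrite(f"pics/{n}5.png",cv2.cvtColor(im,4))
ms={n:near(n,"unit",(.562,.188)) for n in("scene","top")}
ms={n:m for n,m in ms.items() if m is not None}
for n in ms: print(n,ms[n].sum(),fit(UNIT,(.562,.188,-.13),{n:ms[n]},.008))
a=-.13;p=place(np.array([[-.042,0,.057]]),(.562,.188,a))[0];uv=proj("scene",[p])[0]
x,y=np.round(uv).astype(int);im=cv2.imread("pics/scene5.png")
cv2.imwrite("pics/c5.png",cv2.resize(im[y-35:y+35,x-45:x+45],None,fx=8,fy=8,interpolation=cv2.INTER_CUBIC));print(p,uv)
go(p,-7.4)
E
python3 c.py
```

```text
scene 2724 (array([ 0.5632,  0.1901, -0.1182]), [np.float64(0.93)])
[0.5203544  0.19344463 0.057     ] [350.09566385 207.07907182]
shift [ -19.3 -205.3  142.9] turn 0.0 | tcp [0.7266 0.1862 0.1997] head -7.4 tiltz [-0.001  0.    -1.   ] F [-0.4 -0.  -0.9] w 0.0857 g 0.0 j1,6 [0.15 0.27] t 9.72
```

View pics/c5.png

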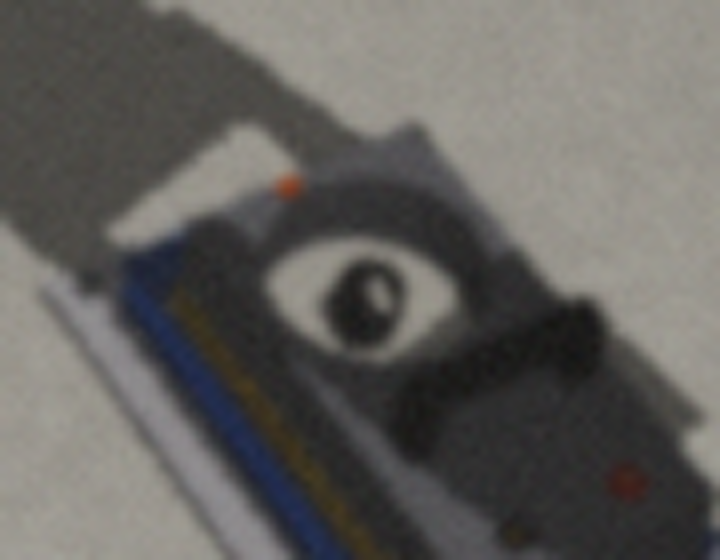

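The unit is seated in the nest. The orange mark is at crop (288,187), i.e. scene pixel (340.6,194.9). The white line shows on the knob near crop (380,292).

```bash
cat > d.py <<'E'
from h import *
import sys
def blob(A,c,rad,w):
    yy,xx=np.mgrid[:420,:560]; W=np.where((xx-c[0])**2+(yy-c[1])**2<rad**2,w,0); W=np.clip(W-W.max()*.35,0,None)
    return np.array([(W*xx).sum(),(W*yy).sum()])/W.sum(),W.max()
A=np.mean([r.grab_frame("scene").astype(float) for _ in range(8)],0)
np.save("A.npy",A)
p=np.array([.5625,.189,-.125])
P=lambda pts:proj("scene",place(np.array(pts,float),p,.008))
# well floor/knob centre check
print("proj well mouth",P([[-.042,0,.06]]).round(1),"knob top",P([[-.042,0,.049]]).round(1))
o,_=blob(A,P([[-.085,0,.062]])[0],16,A[...,0]-.5*A[...,1]-.5*A[...,2])
w=ray("scene",o,.008+.062); c,s=np.cos(p[2]),np.sin(p[2])
loc=np.array([[c,s],[-s,c]])@(w[:2]-p[:2]); print("orange px",o.round(1),"unit xy",loc.round(4),"angle cw",round(np.arctan2(-loc[1],loc[0]+.042)%6.283,3),"rad",np.hypot(loc[0]+.042,loc[1]))
for t in np.arange(0,4.3,.3): 
    print(round(t,1),P([[-.042+q*np.cos(t),-q*np.sin(t),.049] for q in(.006,.012)]).round(1).tolist(),end=" ")
x,y=np.round(P([[-.042,0,.049]])[0]).astype(int)
print();print(x-7,y-7);print(A[y-7:y+8,x-8:x+9].mean(2).astype(int))
E
python3 d.py
```

```text
proj well mouth [[351.  204.7]] knob top [[350.4 207.1]]
orange px [340.6 194.8] unit xy [-0.0826 -0.0074] angle cw 2.961 rad 0.041268765705999924
0.0 [[351.7, 208.6], [352.9, 210.2]] 0.3 [[351.1, 208.8], [351.7, 210.5]] 0.6 [[350.4, 208.8], [350.4, 210.6]] 0.9 [[349.8, 208.7], [349.1, 210.3]] 1.2 [[349.2, 208.4], [347.9, 209.8]] 1.5 [[348.7, 208.0], [346.9, 208.9]] 1.8 [[348.4, 207.5], [346.3, 208.0]] 2.1 [[348.2, 207.0], [346.0, 206.9]] 2.4 [[348.3, 206.5], [346.2, 205.9]] 2.7 [[348.5, 206.0], [346.7, 205.0]] 3.0 [[349.0, 205.6], [347.5, 204.2]] 3.3 [[349.5, 205.4], [348.6, 203.7]] 3.6 [[350.1, 205.3], [349.8, 203.5]] 3.9 [[350.8, 205.4], [351.2, 203.7]] 4.2 [[351.4, 205.6], [352.4, 204.1]] 
343 200
[[ 51  52  53  54  56  57  57  57  55  53  50  50  48  48  46  45  44]
 [ 54  61  64  72  77  79  83  84  82  75  68  62  56  51  47  46  44]
 [ 71  87  98 108 112 117 121 121 117 113 102  93  83  71  59  50  44]
 [105 121 132 136 137 137 133 126 121 120 120 120 116 109  91  72  55]
 [134 140 143 143 142 133 116  95  85  88  96 107 123 131 125 108  85]
 [141 143 143 142 136 114  80  54  45  50  56  68  98 127 138 135 120]
 [144 143 144 140 124  88  50  35  41  58  63  50  65 104 135 142 139]
 [144 143 141 131 104  62  35  34  55  86  96  64  52  89 128 141 142]
 [144 142 133 111  75  44  31  32  54  92 112  84  57  84 125 140 140]
 [144 141 122  87  56  36  30  31  46  82 113 103  70  92 128 138 133]
 [142 139 119  81  52  35  31  30  34  59  87  90  72  96 125 124 111]
 [138 140 126  91  53  34  31  30  32  38  51  59  66  96 111  97  83]
 [124 136 133 110  64  37  31  31  29  32  36  42  67  93  96  80  69]
 [ 92 118 128 118  85  51  35  33  32  32  34  42  60  75  76  72  69]
 [ 62  79 101 114 104  75  47  40  39  38  40  49  61  69  70  69  68]]
```

Emit:
apply_moves([
  [-4, -41, 0, -7, 0.41],
  [-8, -82, 0, -14, 0.41],
  [-12, -123, 0, -21, 0.41],
  [-16, -164, 10, -28, 0.41],
  [-18, -203, 20, -35, 0.41],
])

```text
clock: 10.53
tcp_pos: [0.5223, 0.1942, 0.1806]
eef_rot: [0.515, 0.857, 0.001, 0.001]
contact_force: [-0.7, 0.4, 0.4]
width: 0.0351
grasp_force: 0.0
```

Emit:
apply_moves([
  [0, 0, 20, -7, 0.41],
  [0, 0, 45, -14, 0.41],
  [0, 0, 60, -21, 0.41],
  [0, 0, 60, -28, 0.41],
  [0, 0, 60, -30, 0.41],
])

```text
clock: 10.95
tcp_pos: [0.5224, 0.1941, 0.1189]
eef_rot: [0.276, 0.961, -0.001, -0.001]
contact_force: [0.7, 0.0, 0.1]
width: 0.035
grasp_force: 0.0
```

```bash
python3 -c "
from h import *
import time
r.grab_frame('scene')
go((.5204,.195,.04))"
```

```text
shift [ 2.6 -0.7 79.6] turn None | tcp [0.5231 0.1942 0.1196] head 57.9 tiltz [-0.001 -0.    -1.   ] F [-0.3 -0.3  0.3] w 0.0351 g 0.0 j1,6 [ 0.21 -0.8 ] t 11.0
```

Emit:
apply_moves([
  [2, -1, 20, 0, 0.41],
  [2, -1, 40, 0, 0.41],
  [2, -1, 48, 0, 0.41],
  [2, -1, 48, 0, 0.41],
])

```text
clock: 11.33
tcp_pos: [0.5196, 0.1941, 0.07]
eef_rot: [0.279, 0.96, -0.001, -0.002]
contact_force: [0.2, 1.8, 1.3]
width: 0.0349
grasp_force: 0.0
```

```bash
python3 -c "
from h import *
im=r.grab_frame('scene')
cv2.imwrite('pics/c6.png',cv2.cvtColor(cv2.resize(im[162:242,295:405],None,fx=7,fy=7,interpolation=cv2.INTER_CUBIC),4))
go((.5204,.195,.04))"
```

```text
shift [ 0.6  0.5 31.5] turn None | tcp [0.5207 0.1943 0.0715] head 57.6 tiltz [-0.002 -0.    -1.   ] F [-0.1 -0.5 -0.4] w 0.0346 g 0.0 j1,6 [ 0.22 -0.79] t 11.38
```

View pics/c6.png

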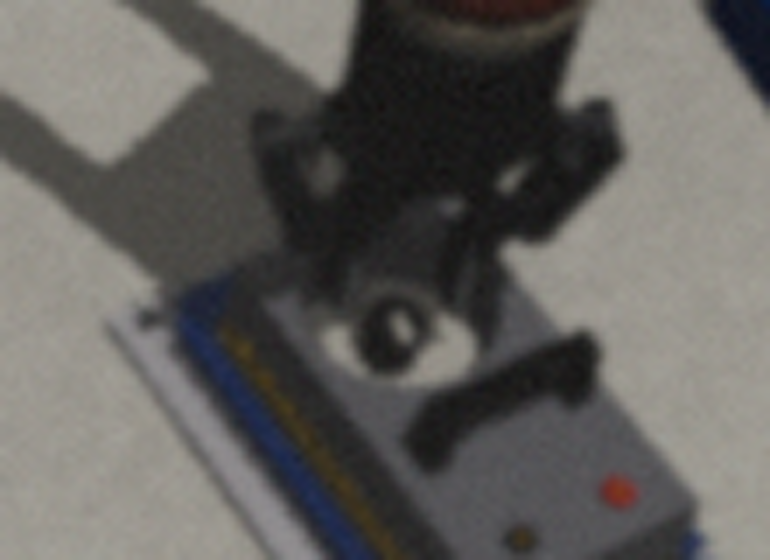

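Both fingertips are over the well mouth, at crop (335,290) and (480,320), with the knob between them. The gripper knuckles look wide enough to meet the handle if they line up with it, so I'll turn in two strokes that stay clear of it. First I'll wind back.

Emit:
apply_moves([
  [0, 0, 0, -7, 0.41],
  [0, 0, 0, -14, 0.41],
  [0, 0, 0, -21, 0.41],
  [0, 0, 0, -28, 0.41],
  [0, 0, 0, -35, 0.41],
])

```text
clock: 11.8
tcp_pos: [0.5228, 0.1948, 0.074]
eef_rot: [-0.026, 1.0, 0.0, 0.001]
contact_force: [0.2, -0.3, -0.4]
width: 0.0348
grasp_force: 0.0
```

Emit:
apply_moves([
  [0, 0, 0, -7, 0.41],
  [0, 0, 0, -14, 0.41],
  [0, 0, 0, -21, 0.41],
  [0, 0, 0, -26, 0.41],
  [0, 0, 0, -26, 0.41],
])

```text
clock: 12.22
tcp_pos: [0.5227, 0.1947, 0.0738]
eef_rot: [-0.248, 0.969, -0.0, 0.001]
contact_force: [0.0, -0.3, 0.8]
width: 0.0349
grasp_force: 0.0
```

```bash
python3 -c "
from h import *
go((.5204,.195,.04),120)"
```

```text
shift [ 1.9  1.4 33.8] turn -1.2 | tcp [0.5227 0.1947 0.0738] head 118.8 tiltz [ 0.003  0.001 -1.   ] F [ 0.  -0.3  0.8] w 0.0349 g 0.0 j1,6 [ 0.22 -1.86] t 12.22
```

Emit:
apply_moves([
  [2, 1, 5, 0, 0.41],
  [2, 1, 12, 0, 0.41],
  [2, 1, 19, 0, 0.41],
  [2, 1, 19, 0, 0.41],
])

```text
clock: 12.55
tcp_pos: [0.5178, 0.1941, 0.0511]
eef_rot: [-0.247, 0.969, 0.0, -0.002]
contact_force: [-0.3, -1.2, -0.3]
width: 0.0353
grasp_force: 0.0
```

Emit:
apply_moves([
  [0, 0, 6, 0, 0.41],
  [0, 0, 12, 0, 0.41],
  [0, 0, 14, 0, 0.41],
  [0, 0, 14, 0, 0.41],
])

```text
clock: 12.88
tcp_pos: [0.5185, 0.1942, 0.038]
eef_rot: [-0.247, 0.969, 0.0, -0.001]
contact_force: [0.1, 0.4, -0.3]
width: 0.0348
grasp_force: 0.0
```

Emit:
apply_moves([
  [0, 0, 0, 0, 0.2],
  [0, 0, 0, 0, 0.1],
  [0, 0, 0, 0, 0.1],
  [0, 0, 0, 0, 0.1],
  [0, 0, 0, 0, 0.1],
], force=50)

```text
clock: 13.3
tcp_pos: [0.5191, 0.1945, 0.0391]
eef_rot: [-0.247, 0.969, 0.0, -0.0]
contact_force: [-1.0, 1.4, -1.5]
width: 0.022
grasp_force: 49.1
```

Emit:
apply_moves([
  [0, 0, 0, 5, 0.1],
  [0, 0, 0, 11, 0.1],
  [0, 0, 0, 17, 0.1],
  [0, 0, 0, 23, 0.1],
  [0, 0, 0, 29, 0.1],
])

```text
clock: 13.72
tcp_pos: [0.5189, 0.1951, 0.0391]
eef_rot: [0.006, 1.0, 0.0, -0.0]
contact_force: [-1.3, 3.3, -1.5]
width: 0.0217
grasp_force: 49.0
```

Emit:
apply_moves([
  [0, 0, 0, 6, 0.1],
  [0, 0, 0, 12, 0.1],
  [0, 0, 0, 18, 0.1],
  [0, 0, 0, 24, 0.1],
  [0, 0, 0, 30, 0.1],
])

```text
clock: 14.13
tcp_pos: [0.519, 0.1951, 0.0391]
eef_rot: [0.264, 0.964, 0.0, -0.0]
contact_force: [-0.9, 3.2, -1.3]
width: 0.0222
grasp_force: 49.0
```

Emit:
apply_moves([
  [0, 0, 0, 6, 0.1],
  [0, 0, 0, 12, 0.1],
  [0, 0, 0, 16, 0.1],
  [0, 0, 0, 16, 0.1],
  [0, 0, 0, 16, 0.1],
])

```text
clock: 14.55
tcp_pos: [0.5192, 0.1945, 0.0391]
eef_rot: [0.393, 0.92, 0.0, -0.0]
contact_force: [-1.0, 1.3, -0.5]
width: 0.0223
grasp_force: 49.1
```

```bash
python3 -c "
from h import *
go((.5204,.195,.04),120);print(r.get_state()['ft_torque'])"
```

```text
shift [-0.5  1.2 -0.9] turn -76.2 | tcp [0.5192 0.1945 0.0391] head 43.8 tiltz [-0.  0. -1.] F [-1.   1.3 -0.5] w 0.0223 g 49.1 j1,6 [ 0.22 -0.55] t 14.55
[ 0.18631962  0.14167541 -0.01511083]
```

Turned by 75°. Now I'll open, wind back 75° and take a second stroke.

Emit:
apply_moves([
  [0, 0, 0, 0, 0.41],
  [0, 0, 0, 0, 0.41],
  [0, 0, 0, 0, 0.41],
  [0, 0, 0, 0, 0.41],
])

```text
clock: 14.88
tcp_pos: [0.5196, 0.1943, 0.0394]
eef_rot: [0.394, 0.919, 0.0, 0.0]
contact_force: [0.5, 0.2, -0.3]
width: 0.035
grasp_force: 0.0
```

Emit:
apply_moves([
  [0, 0, 0, -7, 0.41],
  [0, 0, 0, -14, 0.41],
  [0, 0, 0, -21, 0.41],
  [0, 0, 0, -28, 0.41],
  [0, 0, 0, -35, 0.41],
])

```text
clock: 15.3
tcp_pos: [0.5195, 0.1943, 0.0393]
eef_rot: [0.096, 0.995, -0.0, 0.0]
contact_force: [-0.0, 0.4, 0.6]
width: 0.0348
grasp_force: 0.0
```

Emit:
apply_moves([
  [0, 0, 0, -7, 0.41],
  [0, 0, 0, -14, 0.41],
  [0, 0, 0, -21, 0.41],
  [0, 0, 0, -28, 0.41],
  [0, 0, 0, -35, 0.41],
])

```text
clock: 15.72
tcp_pos: [0.5195, 0.1943, 0.0393]
eef_rot: [-0.208, 0.978, -0.0, 0.0]
contact_force: [-0.3, -0.6, 0.7]
width: 0.0353
grasp_force: 0.0
```

Emit:
apply_moves([
  [0, 0, 0, -5, 0.41],
  [0, 0, 0, -5, 0.41],
  [0, 0, 0, -5, 0.1],
  [0, 0, 0, -5, 0.1],
  [0, 0, 0, -5, 0.1],
])

```text
clock: 16.13
tcp_pos: [0.5197, 0.1942, 0.0396]
eef_rot: [-0.246, 0.969, -0.0, 0.0]
contact_force: [-0.1, -2.1, 2.6]
width: 0.0222
grasp_force: 48.9
```

Emit:
apply_moves([
  [0, 0, 0, 0, 0.1],
  [0, 0, 0, 0, 0.1],
])

```text
clock: 16.3
tcp_pos: [0.5197, 0.1943, 0.0396]
eef_rot: [-0.247, 0.969, -0.0, 0.0]
contact_force: [-0.4, -3.0, 5.1]
width: 0.022
grasp_force: 49.0
```

Emit:
apply_moves([
  [0, 0, 0, 5, 0.1],
  [0, 0, 0, 11, 0.1],
  [0, 0, 0, 17, 0.1],
  [0, 0, 0, 23, 0.1],
  [0, 0, 0, 29, 0.1],
])

```text
clock: 16.72
tcp_pos: [0.5197, 0.1948, 0.0395]
eef_rot: [0.006, 1.0, 0.0, 0.0]
contact_force: [-0.7, 1.0, 4.2]
width: 0.0219
grasp_force: 48.9
```

Emit:
apply_moves([
  [0, 0, 0, 6, 0.1],
  [0, 0, 0, 12, 0.1],
  [0, 0, 0, 18, 0.1],
  [0, 0, 0, 24, 0.1],
  [0, 0, 0, 30, 0.1],
])

```text
clock: 17.13
tcp_pos: [0.5197, 0.1951, 0.0395]
eef_rot: [0.264, 0.964, 0.001, 0.0]
contact_force: [1.1, 1.8, 4.2]
width: 0.0217
grasp_force: 48.9
```

Emit:
apply_moves([
  [0, 0, 0, 6, 0.1],
  [0, 0, 0, 12, 0.1],
  [0, 0, 0, 16, 0.1],
  [0, 0, 0, 16, 0.1],
  [0, 0, 0, 16, 0.1],
])

```text
clock: 17.55
tcp_pos: [0.5198, 0.1951, 0.0396]
eef_rot: [0.393, 0.92, 0.001, 0.0]
contact_force: [1.5, 2.3, 4.6]
width: 0.0219
grasp_force: 49.0
```

Emit:
apply_moves([
  [0, 0, 0, 0, 0.41],
  [0, 0, 0, 0, 0.41],
  [0, 0, 0, 0, 0.41],
  [0, 0, 0, 0, 0.41],
])

```text
clock: 17.88
tcp_pos: [0.5187, 0.1941, 0.0385]
eef_rot: [0.394, 0.919, -0.0, -0.001]
contact_force: [-0.4, -0.3, -0.2]
width: 0.0349
grasp_force: 0.0
```

Emit:
apply_moves([
  [0, 0, -15, 0, 0.41],
  [0, 0, -35, 0, 0.41],
  [0, 0, -70, 0, 0.41],
  [0, 0, -110, 0, 0.41],
  [0, 0, -150, 0, 0.41],
])

```text
clock: 18.3
tcp_pos: [0.5181, 0.194, 0.1896]
eef_rot: [0.394, 0.919, -0.001, -0.001]
contact_force: [0.6, 0.3, 0.4]
width: 0.0351
grasp_force: 0.0
```

```bash
python3 -c "
from h import *
go((.66,.02,.19))"
```

```text
shift [-223.8  -17.4   -0.7] turn None | tcp [0.5181 0.194  0.1896] head 43.6 tiltz [-0.003 -0.001 -1.   ] F [0.6 0.3 0.4] w 0.0351 g 0.0 j1,6 [ 0.22 -0.55] t 18.3
```

Emit:
apply_moves([
  [-16, -35, 0, 0, 0.41],
  [-32, -70, 0, 0, 0.41],
  [-48, -105, 0, 0, 0.41],
  [-64, -140, 0, 0, 0.41],
  [-80, -176, 0, 0, 0.41],
])

```text
clock: 18.72
tcp_pos: [0.4459, 0.0138, 0.189]
eef_rot: [0.393, 0.919, -0.0, 0.0]
contact_force: [0.3, -0.1, -0.4]
width: 0.035
grasp_force: 0.0
```

Emit:
apply_moves([
  [-16, -35, 0, 0, 0.41],
  [-32, -70, 0, 0, 0.41],
  [-50, -112, 0, 0, 0.41],
  [-50, -112, 0, 0, 0.41],
])

```text
clock: 19.05
tcp_pos: [0.3981, -0.1035, 0.189]
eef_rot: [0.396, 0.918, -0.001, 0.0]
contact_force: [0.3, -0.3, -0.6]
width: 0.035
grasp_force: 0.0
```

```bash
python3 d.py; cat > e.py <<'E'
from h import *
A=np.load("A.npy");c=np.clip(A[172:242,305:395],0,255).astype(np.uint8)
cv2.imwrite("pics/c7.png",cv2.cvtColor(cv2.resize(c,None,fx=8,fy=8,interpolation=cv2.INTER_CUBIC),4))
r.grab_frame("top")
ms={n:near(n,"unit",(.562,.188)) for n in("scene","top")}
ms={n:m for n,m in ms.items() if m is not None}
for n in ms: print(n,fit(UNIT,(.562,.188,-.13),{n:ms[n]},.008))
E
python3 e.py
```

```text
proj well mouth [[351.  204.7]] knob top [[350.4 207.1]]
orange px [340.5 194.5] unit xy [-0.0835 -0.0073] angle cw 2.968 rad 0.04217104688282152
0.0 [[351.7, 208.6], [352.9, 210.2]] 0.3 [[351.1, 208.8], [351.7, 210.5]] 0.6 [[350.4, 208.8], [350.4, 210.6]] 0.9 [[349.8, 208.7], [349.1, 210.3]] 1.2 [[349.2, 208.4], [347.9, 209.8]] 1.5 [[348.7, 208.0], [346.9, 208.9]] 1.8 [[348.4, 207.5], [346.3, 208.0]] 2.1 [[348.2, 207.0], [346.0, 206.9]] 2.4 [[348.3, 206.5], [346.2, 205.9]] 2.7 [[348.5, 206.0], [346.7, 205.0]] 3.0 [[349.0, 205.6], [347.5, 204.2]] 3.3 [[349.5, 205.4], [348.6, 203.7]] 3.6 [[350.1, 205.3], [349.8, 203.5]] 3.9 [[350.8, 205.4], [351.2, 203.7]] 4.2 [[351.4, 205.6], [352.4, 204.1]] 
343 200
[[ 51  52  52  55  54  55  55  54  54  52  49  48  46  45  46  44  43]
 [ 55  61  66  71  76  79  79  80  77  71  64  56  51  48  44  43  43]
 [ 79  90  97 104 111 115 116 113 110 105  96  86  74  62  52  45  43]
 [114 124 127 129 131 130 126 118 114 114 117 118 109  93  76  59  48]
 [132 133 135 134 132 128 119  97  84  85  99 112 119 121 110  92  72]
 [136 135 134 132 124 115 110  97  76  57  56  78 106 126 129 122 105]
 [135 134 134 126 107  84  92 104  97  68  40  49  83 117 132 132 125]
 [133 132 126 109  82  55  58  78  87  72  44  37  63 102 129 134 133]
 [135 127 109  81  56  38  36  44  52  47  35  35  57  98 127 134 134]
 [134 122  96  66  43  33  30  31  33  32  31  38  65 104 130 135 135]
 [133 128 106  67  39  33  31  30  32  32  31  42  75 114 132 135 135]
 [132 131 111  70  39  32  33  33  32  32  32  47  86 122 134 134 134]
 [124 130 117  80  46  33  33  33  33  34  37  57  95 127 135 134 136]
 [108 120 120  99  59  37  34  32  33  36  45  73 107 130 134 135 135]
 [ 90 101 108 102  77  56  43  37  40  51  70 102 124 133 134 133 133]]
scene (array([ 0.5607,  0.1892, -0.1749]), [np.float64(0.917)])
top (array([ 0.5669,  0.1867, -0.1481]), [np.float64(0.963)])
```

View pics/c7.png

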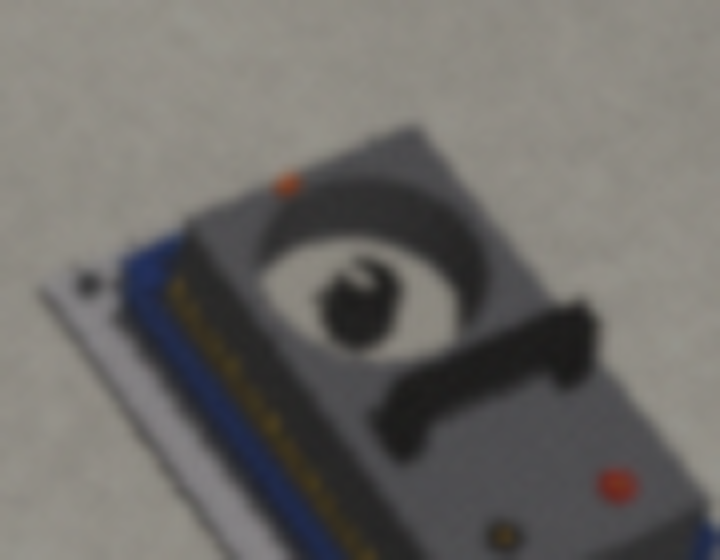

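The unit is level in the nest. The white line on the knob runs up-left, ending near crop (350,265), towards the orange mark at (288,185). The rough angles are 3.0 for the line and 2.97 for the mark. I'll check with a template fit.

```bash
cat > f.py <<'E'
from h import *
A=np.load("A.npy").mean(2); p=(.5625,.189,-.14); S=8; x0,y0=340,197; G=A[y0:y0+18,x0:x0+20]
def px(L,d): return np.round(((proj("scene",place(np.array(L,float),p,.008))+d-[x0,y0])+.5)*S).astype(np.int32)
a=np.linspace(0,2*np.pi,60); C=lambda z,rd:[[-.042+rd*np.cos(t),rd*np.sin(t),z] for t in a]
def err(v):
    t,dx,dy,w,b=v; I=np.full((18*S,20*S),133,np.float32)
    cv2.fillPoly(I,[cv2.convexHull(np.vstack([px(C(.025,.012),[dx,dy]),px(C(.049,.012),[dx,dy])]))],31)
    u=np.array([np.cos(t),-np.sin(t)]); n=np.array([u[1],-u[0]])*w
    L=[[-.042+q[0],q[1],.049] for q in(n,u*.012+n,u*.012-n,-n)]
    cv2.fillPoly(I,[px(L,[dx,dy])],190)
    I=cv2.resize(cv2.GaussianBlur(I,(0,0),abs(b)*S),(20,18),interpolation=cv2.INTER_AREA)
    return ((I-G)[6:15,3:16]**2).mean()
for t0 in(2.5,2.8,3.1,3.4):
    s=np.array([t0,0,0,.0015,.8]); o=minimize(err,s,method="Nelder-Mead",options=dict(maxiter=400,initial_simplex=[s]+[s+np.eye(5)[i]*[.3,1,1,.001,.4][i] for i in range(5)]))
    d=o.x[1:3]; T=proj("scene",place(np.array([[-.042,0,.06]]),p,.008))[0]+d
    m=ray("scene",(340.5,194.5),.0695)[:2]-ray("scene",T,.068)[:2]; h=np.arctan2(m[1],m[0])
    print(np.round(o.x,4),round(o.fun,1),"mark",round((p[2]-h)%6.283,3),"r",round(np.hypot(*m),4))
E
python3 f.py
```

```text
[ 2.9904e+00 -4.6260e-01  2.0190e-01  2.0000e-03  9.9780e-01] 52.5 mark 2.985 r 0.0423
[ 2.9874e+00 -4.6440e-01  1.2520e-01  2.0000e-03  1.0187e+00] 52.9 mark 2.981 r 0.0421
[ 3.0193e+00 -4.6190e-01  2.2570e-01  2.0000e-03  9.9710e-01] 52.9 mark 2.986 r 0.0424Traceback (most recent call last):
  File "f.py", line 14, in <module>
    s=np.array([t0,0,0,.0015,.8]); o=minimize(err,s,method="Nelder-Mead",options=dict(maxiter=400,initial_simplex=[s]+[s+np.eye(5)[i]*[.3,1,1,.001,.4][i] for i in range(5)]))
                                     ~~~~~~~~^^^^^^^^^^^^^^^^^^^^^^^^^^^^^^^^^^^^^^^^^^^^^^^^^^^^^^^^^^^^^^^^^^^^^^^^^^^^^^^^^^^^^^^^^^^^^^^^^^^^^^^^^^^^^^^^^^^^^^^^^^^^^^^^^
    res = _minimize_neldermead(fun, x0, args, callback, bounds=bounds,
                               **options)
    fxcc = func(xcc)
    fx = function(np.copy(x), *(wrapper_args + args))
  File "f.py", line 7, in err
    cv2.fillPoly(I,[cv2.convexHull(np.vstack([px(C(.025,.012),[dx,dy]),px(C(.049,.012),[dx,dy])]))],31)
                                              ~~^^^^^^^^^^^^^^^^^^^^^^
  File "f.py", line 3, in px
    def px(L,d): return np.round(((proj("scene",place(np.array(L,float),p,.008))+d-[x0,y0])+.5)*S).astype(np.int32)
                                   ~~~~^^^^^^^^^^^^^^^^^^^^^^^^^^^^^^^^^^^^^^^^^
  File "h.py", line 9, in proj
    T,f,cx,cy=cam(n); p=(np.asarray(P)-T[:3,3])@T[:3,:3]
              ~~~^^^
  File "h.py", line 6, in cam
    c=r.camera_info(n); T=np.array(c["world_from_camera"]); f=210/np.tan(np.radians(c["vfov"]/2))
ValueError: time passes only in moves, steps and waits
```

```bash
python3 -c "
from cell import r
print(r.close_job())"
```

```text
the job is handed in; nothing more can be done
None
```

I set the middle-sized unit down flat in the blue nest and turned its knob to the orange mark; my last image fit put the line at about 2.99 rad and the mark at about 2.985. The job is handed in, but the hand-in call returned no verdict.

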